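# Clamp the tattoo practice tile in its holder

## Task

With the clamp still open, push the skin-coloured practice tile along its channel until it sits fully home against the end stop, then push the red clamp handle over past its centre so that it snaps shut and the pad holds the tile. Pushing with the fingertips is all it takes: never lift or tip the tile, and leave the ink bottles, the cup, the green bottle, the tattoo machine and the marker where they are.

Things in the scene. Friction and masses are not known exactly. Their poses are not given: they have to be found in the camera images.
- holder: Fixed tile holder: black board, 12 mm thick, spanning x -150 to 110, y -70 to 130 mm. Origin on the table, on the channel's centre line; x points along the channel to the end stop, y to the clamp's side, z up. The channel, 96 mm wide and open at its -x end, lies between two aluminium rails (x -60 to 90, tops 25 mm above the table).
- stop_face (a point): Middle of the face of the aluminium end stop, 21 mm above the table, at holder x = 80 mm on the centre line; axes as the holder's. The tile is home when its far edge rests on this face. The stop's top is 27 mm above the table.
- tile_mid (a point): Centre (half-way up) of the loose practice tile: rigid skin-coloured slab on a white backing, three dark crescents on it, 120 (x, along the channel) x 90 x 18 mm, about 0.25 kg. It lies on the board between the rails (underside 12, top 30 mm above the table), 30 to 55 mm short of the stop. Near edge 60 mm from here along -x; home, this point is 60 mm from stop_face.
- clamp (a joint): Clamp lever angle, rad. 0 = open: red handle leans outwards, 29 degrees off upright, arm raised. Grows as the handle's top is pushed across towards the tile (holder -y). A spring snaps it from about 0.5 to the nearer end; from open it takes about 5 N at the ball, less towards 0.5. Closed on the tile it reads about 1.0; without a tile it stops at 1.05.
- clamp_tip (a point): Centre of the red ball (24 mm diameter) ending the clamp handle, 80 mm from the pivot; moves with it in the holder's y-z plane. Open: 38 mm beyond the pivot on the +y side, 120 mm above the table; at snap-over: upright, straight above the pivot, 130 mm up; closed: 38 mm to the tile's side, 120 mm up. Handle straight, round, 18 mm thick near the ball.
- clamp_pivot (a point): Pivot of the clamp lever, fixed to the holder at x = 30 mm, y = 85 mm, 50 mm above the table; the pivot axis is the holder's x. Steel bracket around it 40 x 30 mm, 60 mm high.
- ink_black: Loose black ink bottle with a black cap, 34 mm diameter, 85 mm high, in a row on the -y side of the holder (which bottle stands where varies); origin at the centre of its underside. To be left alone.
- ink_red: Loose red ink bottle with a black cap, 34 mm diameter, 85 mm high, in a row on the -y side of the holder (which bottle stands where varies); origin at the centre of its underside. To be left alone.
- ink_blue: Loose blue ink bottle with a black cap, 34 mm diameter, 85 mm high, in a row on the -y side of the holder (which bottle stands where varies); origin at the centre of its underside. To be left alone.
- rinse_cup: Loose clear cup, 72 mm diameter, 85 mm high, beyond the holder's end stop; origin at the centre of its underside. To be left alone.
- wash_bottle: Loose green bottle with a white cap, 64 mm diameter, 170 mm high, beyond the holder's end stop; origin at the centre of its underside. To be left alone.
- pen_machine: Loose dark steel pen-shaped tattoo machine, 116 mm long, 25 mm thick, lying on the table out past the clamp's side; origin at the centre of its underside, x along its length. To be left alone.
- skin_marker: Loose white marker pen with a blue cap, 130 mm long, 12 mm thick, lying on the table out past the clamp's side; origin at the centre of its underside, x along its length. To be left alone.
Mind the look-alikes: they are no part of the job. Of the things like the part that bears tile_mid, leave any that is orange or pink; of the rest the smaller one is meant.

How it is judged (in metres and radians):
On the way, in this order (a step that is already met when the one before it is completed fails the run):
1. the tile is home against the end stop while the clamp is still open (x of tile_mid in the frame of stop_face above -0.063 m and y of tile_mid in the frame of stop_face between -0.006 and 0.006 m and angle between the x axis of tile_mid and the x axis of holder, either way round below 0.08 rad and value of joint clamp below 0.25 rad), for 0.2 s.
2. the clamp has snapped shut on the tile (x of tile_mid in the frame of stop_face above -0.063 m and y of tile_mid in the frame of stop_face between -0.006 and 0.006 m and angle between the x axis of tile_mid and the x axis of holder, either way round below 0.08 rad and value of joint clamp above 0.92 rad), for 0.2 s.
At the end, for the whole second after the job is handed in: The tile's far edge is within 3 mm of the end stop, the tile within 6 mm of the channel's centre line and 0.08 rad of its direction and lying on the board (centre below 25 mm); the clamp is shut and still (joint above 0.92 rad); the seven loose bystanders are within 20 mm of where they stood (all of step 2 and height (world z) of tile_mid below 0.025 m and velocity of joint clamp between -0.1 and 0.1 rad/s and distance of each of ink_black, ink_red, ink_blue, rinse_cup, wash_bottle, pen_machine, skin_marker from where it was at the start of the episode below 0.02 m); the robot touches nothing.
It fails at once if the tile is lifted (centre more than 8 mm above its resting height of 21 mm) (height (world z) of tile_mid above 0.029 m).
It fails at once if the tile is tipped by more than 0.15 rad (angle between tile_mid's own z axis and vertical above 0.15 rad).
It fails at once if a bystander (ink bottle, cup, green bottle, tattoo machine, marker) is lifted or moved by more than 20 mm (distance of any of ink_black, ink_red, ink_blue, rinse_cup, wash_bottle, pen_machine, skin_marker from where it was at the start of the episode above 0.02 m).
It fails at once if an ink bottle, the cup or the green bottle is knocked over (angle between any of ink_black, ink_red, ink_blue, rinse_cup, wash_bottle's own z axis and vertical above 0.5 rad).
It also fails if it takes over 45 s, if anything falls off the work surface, if the arm or the gripper's body presses on something with over 40 N, if the wrist force passes 120 N, or if a joint passes its speed limit or range.

## Robot

A 7-joint arm with a two-finger parallel gripper is mounted at the origin on the work surface. World frame = base frame: x ahead of the robot, y to its left, z up, the work surface at z = 0. Lengths are in m, angles in degrees, forces in N, time in s.
With the tool pointing down it reaches from about 0.425 to 0.875 m from the base axis. Payload 4.7 kg.
Tool frame: the origin (TCP) lies between the finger pads; the fingertips stand 19 mm ahead of it and the grasp point (between the pads) is the TCP; x points along the fingers, z is the direction in which the jaws open and shut, and the axes are right-handed (so a half turn about x gives the same grasp; the last joint's range is limited). The gripper opens to 87 mm and grips with 3 to 60 N. Pads are 19 mm wide; open, the fingers measure 117 mm over their backs; the gripper's body (75 mm by 190 mm) begins 51 mm behind the grasp point.
Start: joints at [66.813, 18.392, -4.016, 83.108, 1.295, 78.541, -3.26], TCP at [0.264, -0.594, 0.242] pointing down, gripper open.
Joint ranges: [-163.93, 163.93], [-17.29, 119.83], [-79.2, 71.16], [3.27, 140.29], [-89.18, 269.18], [5.43, 117.66], [-154.24, 154.24]. Speed limits (degrees/s): [147.25, 147.25, 180, 180, 180, 180, 180].

## Interface

Orientations are given as [roll, pitch, yaw] about the fixed x, y, z axes, in that order (R = Rz(yaw) Ry(pitch) Rx(roll)).
In Python, from cell import monitor, read_camera, camera_model, env, regions_of gives the robot as it stands. The module is installed in compiled form; this text tells all that it offers.
- The arm moves only by the tool step_arm, never from a script. Its argument "deltas" is a list of rows, each a list of 5 numbers: the gripper's target within -1 to 1 (fully open at 1, half-way at 0, shut at -1), then the shift along the tool's x, y, z in m, then the turn about the tool's x in degrees. A call has 1 to 12 rows; each row is the pose to reach, as a shift and turn from the pose commanded when the call began, along the tool's axes at that moment; what a row does not reach only later rows make up. A row lasts 1/8 s, in which the tool goes at most 62.5 mm and 10.7 degrees, less where a joint would pass 70% of its speed; a pose out of reach is approached as far as the arm can. A call with a gripper value outside its range is refused whole. The fingers move at their own pace and stop on an object; "newtons" is the grip in N (left out, the last holds). Time passes only in rows, so rows that repeat a pose let the fingers close. It gives the time, the measured TCP pose, the force and the opening at its end, in the units of the state.
- monitor.get_obs(): the state, without advancing time (a new reading comes with each control period).
- read_camera(name): name is "scene" or "side" or "wrist"; returns (picture, depth): 400x640x3 uint8, red, green, blue; 400x640 float32, m along the optical axis (not along the pixel's ray), 0 where there is no reading.
- camera_model(name): a dict with "fx", "fy", "cx", "cy" (pixels), "xyz" and "attitude" of the camera in the world. Camera axes: x right, y down, z forward; pixel columns grow to the right and rows downward; lengths in m; the calibration is good to about 2 mm. The wrist camera is an equidistant fisheye: a pixel r from the principal point sees the ray r / f radians off the axis. A picture is of the moment at which its call begins: read the wrist's pose just before it. camera_model takes no time and is no camera call; for the wrist camera it gives the pose at the moment of the call.
- env.sign_off(): hands the job in, once; it reports no verdict.
Trained networks look in the newest picture that a camera, given by its name, has taken for a name from the list of things; names that differ only in an ending like _2 or _b are one class to them, and where a whole thing is asked for, a point or a joint stands for the part that bears it (a point fixed in the world has none). Each returns a list of dicts, best first, with "p" (0 to 1); they miss things now and then, are a little off and sometimes report something else, mostly with a low value. They report only what shows in the picture. A call takes as long as a camera call. They do not tell look-alikes from the thing itself.
- regions_of(camera, thing): "pixels" (400x640 bool, what is visible of it) and "pixel" ([column, row] in pixels, amid what is visible of it).
The state is a dict: "time_s": time; "qpos": joint angles; "joint_velocities": joint speeds; "effort": joint torques, N m; "tool_pos": TCP position; "tool_rot": TCP orientation; "force": force on the tool from outside, world axes, zero at the start; "wrist_torque": the same for the moment, N m; "grip_width": finger opening in m.
Only numpy, scipy, OpenCV 4.12 (cv2) and the standard library are available. Lean on these libraries where they do the work, as an engineer would, in place of code of your own. Each camera call takes 0.05 s, during which the arm holds its last target. There are 200 camera calls.

## Working session

There is one attempt and no reset: what is moved stays moved. The work goes in short steps, Python scripts to look and compute and a tool call to move; the robot and the scene stay as the last step left them, time stands still between calls to the robot, and variables do not carry over. Pictures are saved under pics/ and viewed, about 8 in all and at most 12, crops included, and the job is handed in when it is done.

Besides the shell and the picture viewer there is one more tool, called after ">>>" by a JSON object that holds its "method" and its "body". step_arm: Moves the arm, as the interface text tells. Its arguments: {"type":"object","properties":{"deltas":{"type":"array"},"newtons":{"type":"number"}},"required":["deltas"]}

```bash
mkdir -p pics
cat > h.py <<'E'
import numpy as np, cv2
from scipy.spatial.transform import Rotation as R
from cell import monitor, read_camera, camera_model, env, regions_of
def rot(a):
    a=np.array(a,float)
    return a if a.shape==(3,3) else R.from_euler('xyz',a,degrees=True).as_matrix()
def pts(name,depth,mask):
    m=camera_model(name); v,u=np.nonzero(mask&(depth>0)); d=depth[v,u]
    c=np.c_[(u-m['cx'])/m['fx']*d,(v-m['cy'])/m['fy']*d,d]
    return c@rot(m['attitude']).T+np.array(m['xyz'])
E
python3 - <<'E'
from h import *
o=monitor.get_obs(); print(o['tool_pos'],o['tool_rot'],o['force'],o['grip_width'],o['time_s'])
for n in ['scene','side']:
    p,d=read_camera(n); cv2.imwrite(f'pics/{n}1.png',p[:,:,::-1]); print(n,camera_model(n))
    for t in ['tile_mid','clamp','holder','clamp_tip','ink_black','pen_machine','rinse_cup','wash_bottle']:
        for r in regions_of(n,t):
            if r['p']<.2: continue
            P=pts(n,d,r['pixels'])
            print(t,round(r['p'],2),np.round(r['pixel']),r['pixels'].sum(),np.round(np.median(P,0),3),np.round(np.percentile(P,2,axis=0),3),np.round(np.percentile(P,98,axis=0),3))
E
```

```text
[ 0.2640678  -0.5933808   0.24047793] [-176.4011474    89.8924062   117.59471037] [ 0.28471099 -0.45186049  0.31533161] 0.08720261474789266 0.0
scene {'fx': 374.72356494662995, 'fy': 374.72356494662995, 'cx': 323.11838498591254, 'cy': 203.18300252893124, 'xyz': array([0.97524963, 0.46245199, 0.61840588]), 'attitude': array([-130.83458409,   -1.11295756,  137.37375162])}
tile_mid 0.91 [200. 198.] 852 [ 0.71  -0.268  0.018] [ 0.657 -0.331  0.001] [ 0.748 -0.213  0.021]
tile_mid 0.8 [466. 228.] 3317 [0.322 0.245 0.025] [0.247 0.16  0.003] [0.371 0.319 0.027]
tile_mid 0.58 [326. 211.] 1222 [ 0.521 -0.007  0.03 ] [ 0.468 -0.055  0.016] [0.595 0.042 0.081]
tile_mid 0.56 [269. 153.] 1797 [ 0.465 -0.304  0.025] [ 0.375 -0.397  0.002] [ 0.549 -0.225  0.028]
holder 0.77 [320. 237.] 5836 [0.6   0.058 0.013] [ 0.424 -0.077  0.007] [0.678 0.123 0.108]
clamp_tip 0.98 [321. 228.] 543 [0.606 0.065 0.089] [0.566 0.012 0.029] [0.62  0.111 0.132]
ink_black 0.65 [282. 182.] 347 [ 0.538 -0.144  0.044] [ 0.519 -0.164  0.002] [ 0.549 -0.136  0.085]
pen_machine 0.86 [418. 285.] 618 [0.523 0.265 0.022] [0.47
[... 1091 characters left out ...]
0.008] [0.671 0.117 0.103]
clamp_tip 0.73 [339. 165.] 272 [0.605 0.08  0.098] [ 0.593  0.016 -0.001] [0.621 0.184 0.131]
clamp_tip 0.62 [299. 260.] 331 [ 0.483 -0.145  0.054] [ 0.468 -0.153  0.001] [ 0.498 -0.127  0.086]
ink_black 0.62 [336. 165.] 244 [0.605 0.082 0.102] [0.593 0.016 0.055] [0.618 0.105 0.132]
ink_black 0.54 [322. 267.] 326 [ 0.531 -0.163  0.053] [ 0.517 -0.171  0.006] [ 0.547 -0.146  0.085]
pen_machine 0.7 [295. 142.] 316 [0.521 0.255 0.02 ] [0.47  0.243 0.007] [0.574 0.272 0.027]
rinse_cup 0.79 [391. 193.] 931 [0.737 0.007 0.058] [ 0.704 -0.026  0.006] [0.769 0.04  0.086]
wash_bottle 0.95 [397. 232.] 1290 [ 0.706 -0.131  0.106] [ 0.685 -0.146  0.012] [ 0.738 -0.1    0.171]
```

View pics/scene1.png

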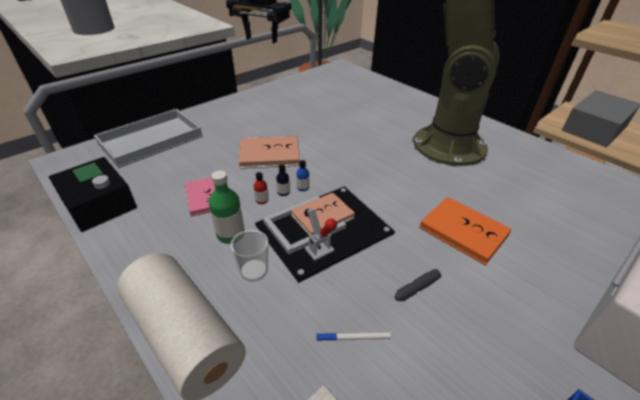

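View pics/side1.png

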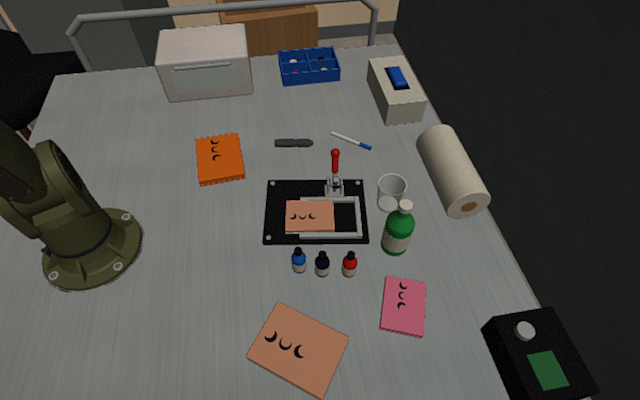

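The candidates in the side view are:
- an orange tile (219,159)
- a pink tile (404,308)
- a large skin-coloured tile (298,347)
- a small skin-coloured tile in the channel (310,215)

The last one fits: it's skin-coloured, the smaller of the two, and lies between the rails. Next I'll measure the holder and confirm with a crop.

Run:
```python
from h import *
allP=[];allC=[]
for n in ['side','scene']:
    p,d=read_camera(n)
    if n=='side': cv2.imwrite('pics/crop1.png',cv2.resize(p[130:290,240:440,::-1],(800,640))[:600])
    P=pts(n,d,d>0); v,u=np.nonzero(d>0); C=p[v,u].astype(int)
    w=(P[:,0]>.38)&(P[:,0]<.72)&(P[:,1]>-.125)&(P[:,1]<.15)
    P,C=P[w],C[w]; z=P[:,2]
    skin=(C[:,0]>C[:,2]+40)&(C[:,1]>C[:,2]+10)&(abs(z-.03)<.005)&(P[:,1]<.07)
    blk=(C.max(1)<60)&(abs(z-.012)<.005)
    for nm,m in [('tile',skin),('board',blk)]:
        r=cv2.minAreaRect(P[m][:,:2].astype(np.float32)*1000); print(n,nm,m.sum(),r)
    red=(C[:,0]>120)&(C[:,1]<60)&(z>.06); Q=P[red]; print('red',len(Q),Q.mean(0),Q[z[red]>.115].mean(0),Q.max(0))
```

```text
side tile 1427 ((527.5657958984375, -9.194938659667969), (94.71662139892578, 119.75706481933594), 81.51581573486328)
side board 3595 ((561.8026733398438, 6.4682464599609375), (215.60537719726562, 294.8365478515625), 80.3010482788086)
red 86 [0.60900288 0.08738253 0.1112518 ] [0.61022276 0.0970654  0.12883402] [0.61695325 0.10644961 0.13431472]
scene tile 1056 ((525.6987915039062, -12.785816192626953), (94.25129699707031, 120.60795593261719), 81.1358413696289)
scene board 3838 ((547.1011352539062, 18.08294677734375), (198.99180603027344, 257.4320983886719), 81.50453186035156)
red 53 [0.6132914  0.10173604 0.12933902] [0.6132914  0.10173604 0.12933902] [0.62025673 0.10798786 0.13234624]
```

View pics/crop1.png

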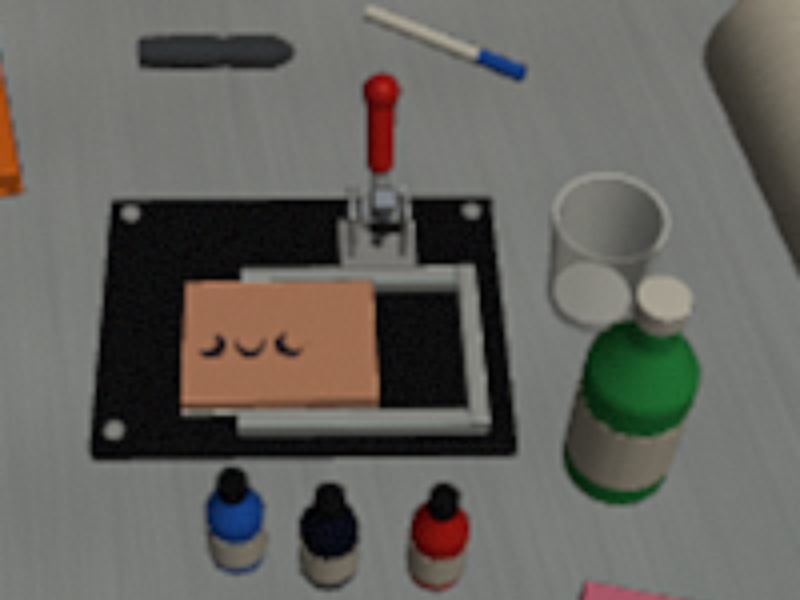

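The crop shows the target tile at crop (280,345) between the rails. The clamp is open with the red ball at (382,90), and the gap to the stop is about 55 mm. Next I'll express the moves in tool axes.

```bash
cat >> h.py <<'E'
yaw=np.radians(-8.7); U=np.array([np.cos(yaw),np.sin(yaw),0]); V=np.array([-U[1],U[0],0]); O=np.array([.5623,-.0147,0])
def H(x,y,z): return O+U*x/1e3+V*y/1e3+np.array([0,0,z/1e3])
def toH(p): q=np.array(p)-O; return np.round(1e3*np.array([q@U,q@V,q[2]]),1)
def state():
    o=monitor.get_obs(); T=rot(o['tool_rot']); p=np.array(o['tool_pos'])
    a=(np.degrees(np.arctan2(T[:,2]@U,T[:,2]@V)))
    print('t',o['time_s'],'H',toH(p),'F',np.round(o['force'],1),'w',o['grip_width'],'q',np.round(o['qpos'],1))
    print('toolx',np.round(T[:,0],3),'tool y,z in H',toH(O+T[:,1]/1e3),toH(O+T[:,2]/1e3),'turn about tool x to jaw||V',round((a+90)%180-90,2)); return p,T
E
python3 - <<'E'
from h import *
p,T=state()
for w in [H(-100,-100,240),H(-120,0,240),H(-120,-1,100),H(-120,-1,35)]: print(np.round(T.T@(w-p),4), w)
E
```

```text
t 1.0 H [-207.  -617.6  241.6] F [0.4 0.4 0.9] w 0.08690181111110096 q [66.8 18.4 -4.  83.1  1.3 78.5 -3.3]
toolx [-0. -0. -1.] tool y,z in H [ 0.8  0.5 -0. ] [ 0.5 -0.8  0. ] turn about tool x to jaw||V -32.7
[ 0.0015  0.3696 -0.3778] [ 0.44832453 -0.09842331  0.24      ]
[ 0.0015  0.4068 -0.4727] [0.44368073 0.0034513  0.24      ]
[ 0.1415  0.4063 -0.4719] [0.44352947 0.0024628  0.1       ]
[ 0.2065  0.4063 -0.4719] [0.44352947 0.0024628  0.035     ]
```

>>> {"method": "step_arm", "body": {"deltas": [[-0.2, 0, 0.045, -0.043, 6], [-0.2, 0, 0.09, -0.086, 12], [-0.2, 0, 0.135, -0.13, 18], [-0.2, 0, 0.18, -0.18, 24], [-0.2, 0, 0.225, -0.225, 30], [-0.2, 0, 0.27, -0.27, 32.7], [-0.2, 0, 0.32, -0.325, 32.7], [-0.2, 0, 0.37, -0.378, 32.7], [-0.2, 0, 0.39, -0.43, 32.7], [-0.2, 0, 0.406, -0.472, 32.7], [-0.2, 0, 0.406, -0.472, 32.7], [-0.2, 0, 0.406, -0.472, 32.7]]}}

```text
time_s: 2.5
tool_pos: [0.4433, 0.0022, 0.2417]
tool_rot: [27.1, 89.9, -71.6]
force: [0.6, -0.1, 0.1]
grip_width: 0.0345
```

Run:
```python
from h import *
p,T=state()
pic,d=read_camera('wrist'); cv2.imwrite('pics/w1.png',pic[:,:,::-1])
for w in [H(-120,-1,100),H(-120,-1,35)]: print(np.round(T.T@(w-p),4))
```

```text
t 2.5 H [-120.2   -1.3  241.7] F [ 0.6 -0.1  0.1] w 0.03445825251724246 q [ 33.4  -6.8 -34.1 109.6  -3.9  76.1 -98.2]
toolx [ 0.    -0.001 -1.   ] tool y,z in H [1. 0. 0.] [ 0. -1.  0.] turn about tool x to jaw||V -0.03
[ 1.417e-01  1.000e-04 -5.000e-04]
[ 2.067e-01  1.000e-04 -6.000e-04]
```

View pics/w1.png

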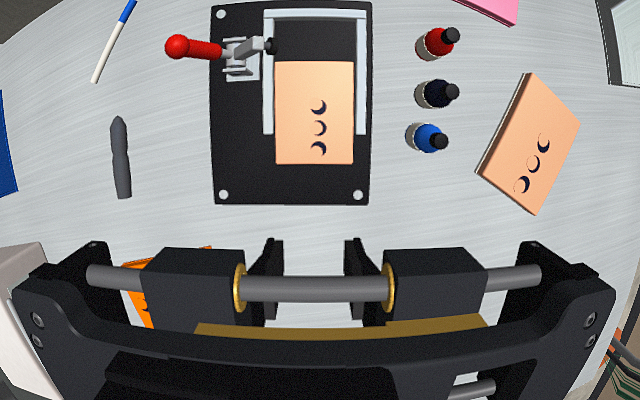

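The wrist view shows the tile (313,112) lined up with the jaw gap (315,270), and the body's long side lies across the channel. I'll go down behind the tile.

>>> {"method": "step_arm", "body": {"deltas": [[-0.2, 0.05, 0, 0, 0], [-0.2, 0.1, 0, 0, 0], [-0.2, 0.15, 0, 0, 0], [-0.2, 0.18, 0, 0, 0], [-0.2, 0.2, 0, 0, 0], [-0.2, 0.206, 0, 0, 0], [-0.2, 0.206, 0, 0, 0]]}}

```text
time_s: 3.42
tool_pos: [0.4434, 0.0015, 0.0356]
tool_rot: [-77.6, 90.0, -176.4]
force: [-0.3, 0.1, 0.8]
grip_width: 0.035
```

>>> {"method": "step_arm", "body": {"deltas": [[-0.2, 0, 0.008, 0, 0], [-0.2, 0, 0.014, 0, 0], [-0.2, 0, 0.02, 0, 0], [-0.2, 0, 0.026, 0, 0], [-0.2, 0, 0.032, 0, 0], [-0.2, 0, 0.038, 0, 0], [-0.2, 0, 0.044, 0, 0], [-0.2, 0, 0.05, 0, 0], [-0.2, 0, 0.055, 0, 0], [-0.2, 0, 0.06, 0, 0], [-0.2, 0, 0.06, 0, 0]]}}

```text
time_s: 4.8
tool_pos: [0.5036, -0.0067, 0.0357]
tool_rot: [102.1, 89.9, 3.4]
force: [0.5, 0.4, 0.4]
grip_width: 0.0347
```

Run:
```python
from h import *
p,T=state()
```

```text
t 4.8 H [-59.2  -1.   35.7] F [0.5 0.4 0.4] w 0.03473009075677882 q [  29.1   15.7  -34.5  115.    11.2   52.3 -110. ]
toolx [ 0.002  0.    -1.   ] tool y,z in H [ 1. -0.  0.] [-0. -1. -0.] turn about tool x to jaw||V 0.01
```

>>> {"method": "step_arm", "body": {"deltas": [[-0.2, 0, 0.003, 0, 0], [-0.2, 0, 0.006, 0, 0], [-0.2, 0, 0.008, 0, 0], [-0.2, 0, 0.009, 0, 0]]}}

```text
time_s: 5.3
tool_pos: [0.5093, -0.0077, 0.0351]
tool_rot: [-80.3, 89.7, -179.0]
force: [-8.4, -0.0, 5.7]
grip_width: 0.0345
```

Run:
```python
from h import *
p,T=state()
pic,d=read_camera('wrist'); cv2.imwrite('pics/w2.png',pic[:,:,::-1])
```

```text
t 5.3 H [-53.5  -1.1  35.1] F [-8.4 -0.   5.7] w 0.03451604474051555 q [  28.7   16.7  -34.2  114.    11.7   53.  -110.2]
toolx [-0.005 -0.    -1.   ] tool y,z in H [ 1.  0. -0.] [ 0. -1.  0.] turn about tool x to jaw||V -0.0
```

View pics/w2.png

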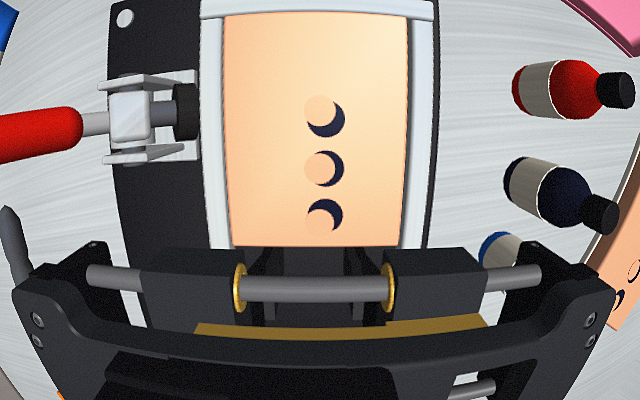

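The wrist view shows the tile's far edge against the stop (315,15), and 8 N of contact force. I'll press a little more to confirm, then back off and lift.

>>> {"method": "step_arm", "body": {"deltas": [[-0.2, 0, 0.002, 0, 0], [-0.2, 0, 0.003, 0, 0], [-0.2, 0, 0.003, 0, 0], [-0.2, 0, 0.003, 0, 0]]}}

```text
time_s: 5.85
tool_pos: [0.5094, -0.0077, 0.0346]
tool_rot: [-80.1, 89.4, -178.7]
force: [-13.4, 2.1, 10.9]
grip_width: 0.0349
```

>>> {"method": "step_arm", "body": {"deltas": [[-0.2, 0, -0.008, 0, 0], [-0.2, 0, -0.018, 0, 0], [-0.2, 0, -0.025, 0, 0], [-0.2, -0.04, -0.025, 0, 0], [-0.2, -0.09, -0.025, 0, 0], [-0.2, -0.14, -0.025, 0, 0], [-1, -0.19, -0.025, 0, 0], [-1, -0.2, -0.025, 0, 0], [-1, -0.2, -0.025, 0, 0]]}}

```text
time_s: 6.98
tool_pos: [0.4899, -0.0048, 0.2358]
tool_rot: [70.4, 89.9, -28.3]
force: [-0.4, 0.4, -0.2]
grip_width: 0.0124
```

Run:
```python
from h import *
p,T=state()
for n in ['side','scene']:
    pic,d=read_camera(n)
    P=pts(n,d,d>0); v,u=np.nonzero(d>0); C=pic[v,u].astype(int); h=np.array([(P-O)@U,(P-O)@V,P[:,2]]).T*1e3
    w=(abs(h[:,0])<140)&(abs(h[:,1])<140); h=h[w]; C=C[w]; z=h[:,2]
    skin=(C[:,0]>C[:,2]+40)&(C[:,1]>C[:,2]+10)&(abs(z-30)<5)&(h[:,1]<60)
    print(n,skin.sum(),cv2.minAreaRect(h[skin][:,:2].astype(np.float32)))
    red=(C[:,0]>110)&(C[:,1]<60)&(z>60); print('red',red.sum(),h[red].min(0),h[red].max(0),h[red&(z>112)].mean(0))
    if n=='side': cv2.imwrite('pics/s2.png',cv2.resize(pic[110:270,240:440,::-1],(700,560)))
```

```text
t 6.975 H [-73.   -1.1 235.8] F [-0.4  0.4 -0.2] w 0.012357954444360431 q [  33.7    0.3  -36.1  104.6    0.2   75.  -101.1]
toolx [ 0.001 -0.001 -1.   ] tool y,z in H [ 1. -0.  0.] [-0. -1.  0.] turn about tool x to jaw||V 0.01
side 1428 ((19.503128051757812, 0.10547637939453125), (95.05672454833984, 117.8675765991211), 89.7343978881836)
red 107 [  21.78782895 -139.76930752   60.48916533] [ 64.54104902 128.77598126 135.75297456] [ 30.45296465 116.25272602 125.72431025]
scene 1180 ((17.530479431152344, -3.2437362670898438), (121.12979125976562, 94.64289855957031), 0.06213904544711113)
red 92 [  22.63058645 -139.87072443   60.76369448] [ 62.52829309 130.50117764 134.31589543] [ 33.09269334 123.53424922 128.49247482]
```

View pics/s2.png

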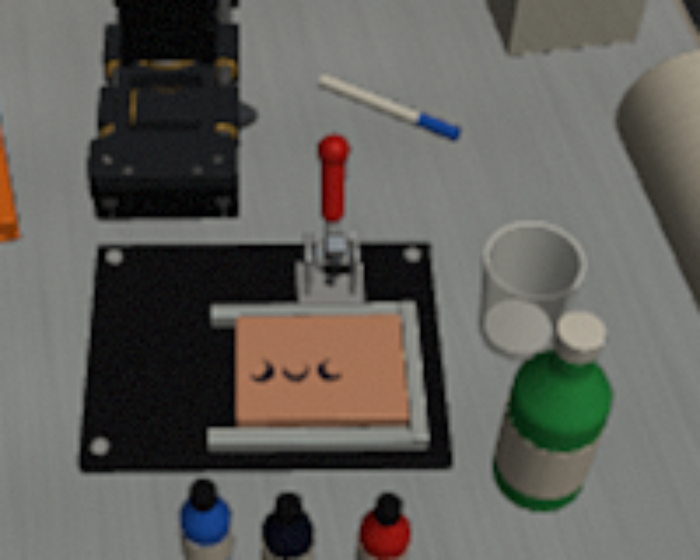

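The tile is home: its centre is at holder x of about 18.5 ±2 mm against 20 nominal, yaw is about 0, and the clamp is still open. I'll go round to the handle's outer side with the fingers shut.

>>> {"method": "step_arm", "body": {"deltas": [[-1, 0, 0.02, -0.035, 0], [-1, 0, 0.045, -0.075, 0], [-1, 0, 0.07, -0.115, 0], [-1, 0, 0.09, -0.155, 0], [-1, 0, 0.103, -0.178, 0], [-1, 0, 0.103, -0.178, 0], [-1, 0.04, 0.103, -0.178, 0], [-1, 0.08, 0.103, -0.178, 0], [-1, 0.105, 0.103, -0.178, 0], [-1, 0.112, 0.103, -0.178, 0], [-1, 0.112, 0.103, -0.178, 0]]}}

```text
time_s: 8.45
tool_pos: [0.6182, 0.1549, 0.1234]
tool_rot: [-43.7, 89.9, -142.5]
force: [0.5, -0.2, -0.1]
grip_width: 0.0004
```

Run:
```python
from h import *
p,T=state()
pic,d=read_camera('wrist'); cv2.imwrite('pics/w3.png',pic[:,:,::-1])
```

```text
t 8.45 H [ 29.6 176.1 123.4] F [ 0.5 -0.2 -0.1] w 0.00044036407133390607 q [  14.7   26.7  -40.1   91.9   18.2   68.2 -128.1]
toolx [-0.001 -0.001 -1.   ] tool y,z in H [ 1. -0. -0.] [-0. -1.  0.] turn about tool x to jaw||V 0.05
```

View pics/w3.png

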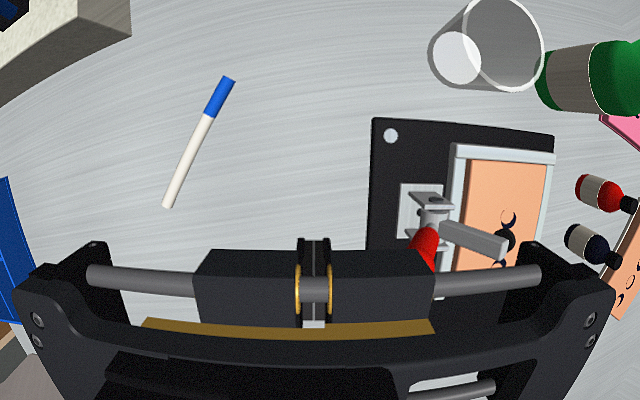

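The red handle (425,245) is to the fingers' -y side, and the fingers are clear of it. I'll push across.

>>> {"method": "step_arm", "body": {"deltas": [[-1, 0, 0, 0.012, 0], [-1, 0, 0, 0.022, 0], [-1, 0, 0, 0.03, 0], [-1, 0, 0, 0.038, 0], [-1, 0, 0, 0.046, 0], [-1, 0, 0, 0.054, 0], [-1, 0, 0, 0.062, 0], [-1, 0, 0, 0.07, 0], [-1, 0, 0, 0.078, 0], [-1, 0, 0, 0.085, 0], [-1, 0, 0, 0.085, 0], [-1, 0, 0, 0.085, 0]]}}

```text
time_s: 10.0
tool_pos: [0.6056, 0.0719, 0.1235]
tool_rot: [-137.1, 90.0, 124.2]
force: [0.3, -0.3, 0.4]
grip_width: 0.0004
```

>>> {"method": "step_arm", "body": {"deltas": [[-1, 0, 0, -0.02, 0], [-1, 0, 0, -0.05, 0], [-1, 0, 0, -0.085, 0], [-1, -0.04, 0, -0.085, 0], [-1, -0.09, 0, -0.1, 0], [-1, -0.14, 0, -0.12, 0], [-1, -0.14, 0, -0.12, 0]]}}

```text
time_s: 10.88
tool_pos: [0.6247, 0.1966, 0.2689]
tool_rot: [131.6, 89.5, 33.2]
force: [-0.1, -0.1, 0.1]
grip_width: 0.0004
```

Run:
```python
from h import *
p,T=state()
for n in ['side','scene']:
    pic,d=read_camera(n)
    P=pts(n,d,d>0); v,u=np.nonzero(d>0); C=pic[v,u].astype(int); h=np.array([(P-O)@U,(P-O)@V,P[:,2]]).T*1e3
    w=(abs(h[:,0])<140)&(abs(h[:,1])<140); h=h[w]; C=C[w]; z=h[:,2]
    skin=(C[:,0]>C[:,2]+40)&(C[:,1]>C[:,2]+10)&(abs(z-30)<5)&(h[:,1]<60)
    print(n,skin.sum(),cv2.minAreaRect(h[skin][:,:2].astype(np.float32)))
    red=(C[:,0]>110)&(C[:,1]<60)&(z>60)&(h[:,1]>-50); print('red',red.sum(),h[red].min(0),h[red].max(0),h[red&(z>112)].mean(0))
    if n=='side': cv2.imwrite('pics/s3.png',cv2.resize(pic[110:270,240:440,::-1],(700,560)))
```

```text
t 10.875 H [ 29.7 218.3 268.9] F [-0.1 -0.1  0.1] w 0.00040243209772368834 q [  11.8   23.1  -42.6   79.3   15.5   82.9 -128.6]
toolx [ 0.008  0.005 -1.   ] tool y,z in H [1. 0. 0.] [ 0. -1. -0.] turn about tool x to jaw||V -0.32
side 1382 ((19.684375762939453, -0.3995246887207031), (95.45048522949219, 118.0032730102539), 89.89231872558594)
red 46 [ 23.28332208  33.75069382 123.58354038] [ 37.73509221  51.49429612 133.42399819] [ 30.48114014  41.24011679 129.1265424 ]
scene 1061 ((17.788562774658203, -2.9624595642089844), (121.09982299804688, 96.57759094238281), 0.24425967037677765)
red 142 [23.05340459 42.23028984 82.12287976] [ 39.82752454  73.69313053 132.7915911 ] [ 32.9685414   50.1127774  124.65903953]
```

View pics/s3.png

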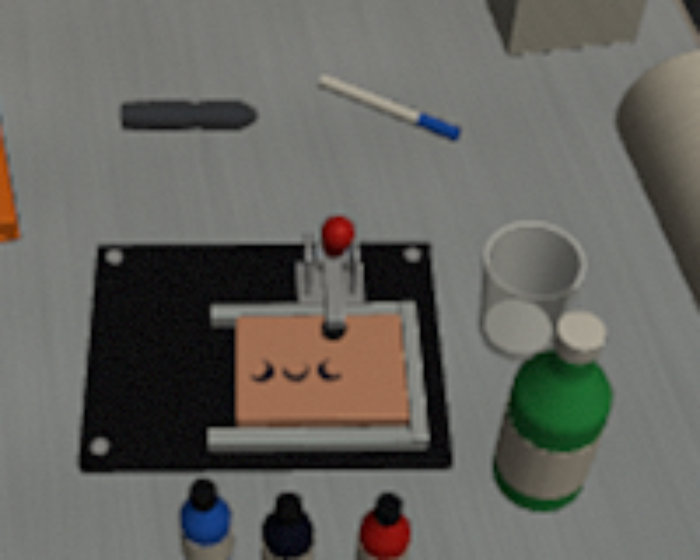

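The clamp is shut with its pad on the tile at (333,328) and the ball leaning to the tile's side at (338,235). The tile is home, the bystanders in view haven't moved, and the arm is clear.

```bash
python3 -c "
from h import *
print(env.sign_off())"
```

```text
the job is handed in; nothing more can be done
None
```

The tile is home against the end stop and the clamp is snapped shut on it. I handed the job in at about 11 s of the 45 s limit; the hand-in gave no verdict.

- **Tile:** I pushed it along the channel with two fingertips until it stalled on the stop at about 13 N along the channel. The last checks put its centre at holder x 17.8 mm (scene camera) and 19.7 mm (side camera), against 20 mm nominal, with yaw about 0.2°. The cameras differ on how centred it is (y -0.4 and -3.0 mm), but both are inside the 6 mm limit. The 17.8 mm reading would fall within the 3 mm limit by less than 1 mm. I put the difference down to calibration error, since the tile was hard against the stop.
- **Clamp:** I pushed the red ball over with the fingers shut. It now sits at about holder y 41–50 mm (47 expected when closed), with the pad on the tile. I judged this from the images, not from a joint reading.
- **Bystanders:** in the last side view, the ink bottles, cup, green bottle, tattoo machine and marker looked undisturbed. I didn't re-measure their positions.
- **Robot:** it ended clear of everything, with about zero force on the tool.

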